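Turn the stamping carousel to bring the stamp to the front

TASK

Turn the revolving wooden tray by gently pushing the short pegs on its rim with the fingertips until the rubber stamp on it has come round to the pointer that sticks out of the stand's foot, the middle of the stamp in line with the pointer, within its width. Only push, do not grip: leave the four things riding on the tray untouched and standing where they are on it, and do not disturb the glue stick, jar and candle tin beside the stand. Leave the tray at rest.

Things in the scene. Friction and masses are not known exactly. Their poses are not given: they have to be found in the camera images.
- carousel: The fixed foot of the revolving stand: a dark wooden disc (radius 105 mm, 12 mm high) with a flat aluminium pointer 24 mm wide and 11 mm high. Origin on the turning axis at the table top; z up; the pointer lies along the -x axis and shows beyond the tray's edge, from 132 mm to its tip 187 mm from the axis.
- tray (a joint): Angle of the round wooden tray (radius 132 mm, top 36 mm above the table) on its foot, growing counter-clockwise from above, no stops; at 0 peg_0 stands over the pointer. A dry friction (about 1 N at a peg) stops it soon after release. The four riders stand with their middles about 58 mm, their edges at most 95 mm from the axis and go round with it.
- peg_0 (a point): One of six like upright steel pegs, 60 degrees apart on the tray, 120 mm from its axis: shaft radius 7 mm, foot and head up to 11 mm, top 42 mm above the tray (78 mm above the table). The point lies on the peg's centre line, 60 mm above the table.
- stamp_mid (a point): Centre of the only rubber stamp (turned light-wood handle on a 35 x 50 mm block, 74 mm high, standing loose on the tray), half-way up. This is what must come to the pointer.
- stamp: The same rubber stamp; origin at the centre of its underside.
- ink_tin: Low round ink tin, 62 mm diameter, 20 mm high, loose on the tray; origin at the centre of its underside.
- tape_roll: Roll of paper tape lying flat, 54 mm diameter, 15 mm high, loose on the tray; origin at the centre of its underside.
- eraser: Small eraser, 19 x 44 x 11 mm, loose on the tray; origin at the centre of its underside.
- glue_stick: Glue stick standing on the table to the left of the stand, 27 mm diameter, 96 mm high; origin under its centre. A bystander.
- jar: Small jar of confetti standing on the table to the right of the stand, 52 mm wide, 80 mm high; origin under its centre. A bystander.
- candle: Round candle tin on the table to the left of the stand, 66 mm diameter, 28 mm high; origin under its centre. A bystander.

How it is judged (in metres and radians):
At the end, for the whole second after the job is handed in: Stamp middle on the pointer side, 35-90 mm from the axis, at most 12 mm off the pointer's centre line; tray at rest (under 0.05 rad/s); all four riders upright on the tray within 95 mm of its axis; glue stick, jar and candle tin upright, moved under 15 mm (y of stamp_mid in the frame of carousel between -0.012 and 0.012 m and x of stamp_mid in the frame of carousel between -0.09 and -0.035 m and velocity of joint tray between -0.05 and 0.05 rad/s and angle between each of stamp, ink_tin, tape_roll, eraser, glue_stick, jar, candle's own z axis and vertical below 0.2 rad and height (world z) of stamp between 0.03 and 0.042 m and horizontal distance between each of stamp, ink_tin, tape_roll, eraser and carousel below 0.095 m and height (world z) of ink_tin between 0.03 and 0.042 m and height (world z) of tape_roll between 0.03 and 0.042 m and height (world z) of eraser between 0.03 and 0.042 m and distance of each of glue_stick, jar, candle from where it was at the start of the episode below 0.015 m); the robot touches nothing.
It fails at once if the robot touches a thing riding on the tray (contact force between any of the fingers, the arm and stamp above 0.5 N or contact force between any of the fingers, the arm and ink_tin above 0.5 N or contact force between any of the fingers, the arm and tape_roll above 0.5 N or contact force between any of the fingers, the arm and eraser above 0.5 N).
It fails at once if a thing on the tray is lifted, tipped or thrown off ((height (world z) of stamp above 0.055 m or height (world z) of stamp below 0.025 m or angle between stamp's own z axis and vertical above 0.3 rad or horizontal distance between stamp and carousel above 0.1 m) or (height (world z) of ink_tin above 0.055 m or height (world z) of ink_tin below 0.025 m or angle between ink_tin's own z axis and vertical above 0.3 rad or horizontal distance between ink_tin and carousel above 0.1 m) or (height (world z) of tape_roll above 0.055 m or height (world z) of tape_roll below 0.025 m or angle between tape_roll's own z axis and vertical above 0.3 rad or horizontal distance between tape_roll and carousel above 0.1 m) or (height (world z) of eraser above 0.055 m or height (world z) of eraser below 0.025 m or angle between eraser's own z axis and vertical above 0.3 rad or horizontal distance between eraser and carousel above 0.1 m)).
It fails at once if the glue stick, jar or candle tin is pushed away, tipped or lifted (distance of any of glue_stick, jar, candle from where it was at the start of the episode above 0.015 m or angle between any of glue_stick, jar, candle's own z axis and vertical above 0.3 rad).
It fails at once if the stand is pushed or gripped with more than 25 N (contact force between the fingers and carousel above 25 N).
It also fails if it takes over 56 s, if anything falls off the work surface, if the arm or the gripper's body presses on something with over 40 N, if the wrist force passes 120 N, or if a joint passes its speed limit or range.

ROBOT

A 6-joint arm with a two-finger parallel gripper is mounted at the origin on a cart in front of the work surface, level with it; the furniture and walls round the work are solid. World frame = base frame: x ahead of the robot, y to its left, z up, the work surface at z = 0. Lengths are in mm, angles in rad, forces in N, time in s.
With the tool pointing down it reaches from about 325 to 850 mm from the base axis. Payload 15.5 kg.
Tool frame: the origin (TCP) lies midway between the tips of the shut fingers; the grasp point (between the pads) lies r.grip_depth behind it (r.grip_depth is the distance from the TCP to the grasp point, in mm); x points along the fingers, y is the direction in which the jaws open and shut, and the axes are right-handed (so a half turn about x gives the same grasp; the last joint's range is limited). The gripper opens to 91 mm and grips with 3 to 60 N. Pads are 32 mm wide; open, the fingers measure 118 mm over their backs; the gripper's body (76 mm by 178 mm) begins 60 mm behind the grasp point.
Start: joints at [1.115, 0.494, 1.345, -0, 1.302, -0.096], TCP at [220.635, 584.762, 213.915] pointing down, gripper open.
Joint ranges: [-2.91, 2.91], [-0.82, 2.16], [0.22, 2.67], [-1.22, 4.37], [0.12, 2.79], [-3.08, 3.08]. Speed limits (rad/s): [1.89, 1.89, 2.57, 3.01, 3.01, 3.01].

INTERFACE

Orientations are given as [roll, pitch, yaw] about the fixed x, y, z axes, in that order (R = Rz(yaw) Ry(pitch) Rx(roll)).
In Python, from station import r gives the robot as it stands. The module is installed in compiled form; this text tells all that it offers.
- The arm moves only by the tool step_arm, never from a script. Its argument "commands" is a list of rows, each an object of numbers: "dx", "dy", "dz": the shift along the tool's x, y, z in units of 0.4 m (1.0 is 0.4 m); "wx", "wy", "wz": the turn, a rotation vector about the tool's x, y, z in units of 45 degrees (1.0 is 45 degrees); "grip": the closure, from 0 (fully open) to 1 (shut). In form: [{"dx": .., "dy": .., "dz": .., "wx": .., "wy": .., "wz": .., "grip": ..}, ...]. A call has 1 to 5 rows; each row shifts and turns the pose as measured when the row begins, along the tool's axes as they then stand; what a row does not reach is not made up. A row lasts 1/10 s, in which the tool goes at most 50 mm and 8.59 degrees, less where a joint would pass 70% of its speed; a pose out of reach is approached as far as the arm can. A call with a number of a shift or a turn outside -1 to 1 is refused whole. A call with a gripper value outside its range is refused whole. The fingers move at their own pace and stop on an object; the grip force is fixed at half the most. Time passes only in rows, so rows that do not move let the fingers close. It gives the time, the measured TCP pose, the force and the opening at its end, in the units of the state.
- r.get_obs(): the state, without advancing time (a new reading comes with each control period).
- r.get_image(name): name is "scene" or "top"; returns a dict with "img" (384x512x3 uint8, red, green, blue), "fovy" (degrees; the focal length in pixels is half the picture's height over the tangent of half this angle, whatever the lens; pixels are square), "cx", "cy" (the principal point, pixels), "R" (3x3) and "t" (3): a world point X has camera coordinates R X + t. Camera axes: x right, y down, z forward; pixel columns grow to the right and rows downward; lengths in mm; the calibration is good to about 2 mm. A picture is of the moment at which its call begins. There is no depth.
- r.hand_in(): hands the job in, once; it reports no verdict.
The state is a dict: "time": time; "joints": joint angles; "joint_vel": joint speeds; "tau": joint torques, N m; "tcp_pos": TCP position; "orientation": TCP orientation; "ft_force": force on the tool from outside, world axes, zero at the start; "ft_torque": the same for the moment, N m; "grip_width": opening from 0.0 (shut) to 1.0 (fully open).
Only numpy, scipy, OpenCV 4.12 (cv2) and the standard library are available. Lean on these libraries where they do the work, as an engineer would, in place of code of your own. Each camera call takes 0.05 s, during which the arm holds its last target.

## Working session

There is one attempt and no reset: what is moved stays moved. The work goes in short steps, Python scripts to look and compute and a tool call to move; the robot and the scene stay as the last step left them, time stands still between calls to the robot, and variables do not carry over. Pictures are saved under pics/ and viewed, and the job is handed in when it is done.

Besides the shell and the picture viewer there is one more tool, called as a command line: name --argument value ..., lists and objects as JSON in quotes. step_arm: Moves the arm, as the interface text tells. Shifts and turns lie within -1 to 1; 1 stands for 0.4 m of shift or 45 degrees of turn. Its arguments: {"type":"object","properties":{"commands":{"type":"array"}},"required":["commands"]}

```bash
mkdir -p pics && python3 - <<'E'
from station import r
import cv2,numpy as np
o=r.get_obs()
print({k:np.round(v,3) for k,v in o.items()}, r.grip_depth)
for n in("scene","top"):
    d=r.get_image(n); cv2.imwrite(f"pics/{n}0.png",cv2.resize(d["img"][:,:,::-1],(800,600),interpolation=cv2.INTER_CUBIC))
    print(n,d["fovy"],d["cx"],d["cy"],np.round(d["R"],4).tolist(),np.round(d["t"],1))
E
```

```text
{'time': np.float64(0.0), 'joints': array([ 1.115,  0.494,  1.346,  0.   ,  1.302, -0.096]), 'joint_vel': array([ 0.   ,  0.   ,  0.   ,  0.   ,  0.001, -0.002]), 'tau': array([-1.0000e-03, -8.7876e+01, -3.8188e+01,  7.1000e-02,  5.3000e-02,
       -0.0000e+00]), 'tcp_pos': array([220.398, 584.409, 213.315]), 'orientation': array([-1.7  ,  1.57 , -2.061]), 'ft_force': array([-0.968, -0.177,  0.653]), 'ft_torque': array([ 0.001, -0.032, -0.001]), 'grip_width': np.float64(1.001)} 18.8
scene 55.784426488333544 258.9905867366273 191.58668102991754 [[0.7045, -0.7097, -0.0019], [-0.2999, -0.2952, -0.9072], [0.6433, 0.6397, -0.4208]] [-367.   264.1  599.8]
top 45.57566327018935 252.51036834675023 196.47307919926777 [[0.0173, -0.9997, -0.0155], [-0.9977, -0.0163, -0.0653], [0.0651, 0.0166, -0.9977]] [  49.5  566.5 1200.5]
```

View pics/scene0.png

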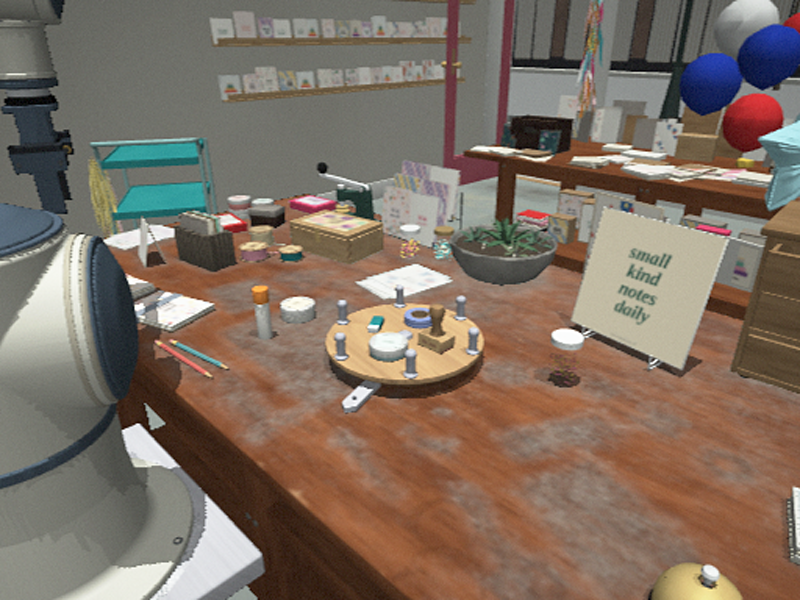

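View pics/top0.png

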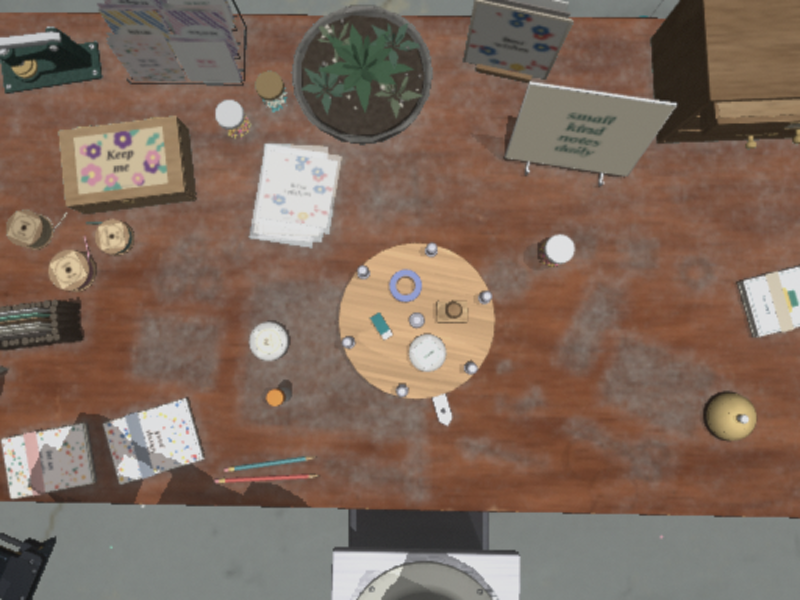

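```bash
cat > h.py <<'E'
from station import r
import cv2,numpy as np
def K(d):
    f=d["img"].shape[0]/2/np.tan(np.radians(d["fovy"]/2)); return f
def unproj(d,u,v,z):
    f=K(d);R=np.array(d["R"]);t=np.array(d["t"])
    ray=R.T@np.array([(u-d["cx"])/f,(v-d["cy"])/f,1]);C=-R.T@t
    return C+ray*(z-C[2])/ray[2]
def proj(d,X):
    c=np.array(d["R"])@np.array(X,float)+np.array(d["t"]);f=K(d)
    return np.array([f*c[0]/c[2]+d["cx"],f*c[1]/c[2]+d["cy"]])
def crop(d,u0,v0,w,h,s,name):
    im=d["img"][v0:v0+h,u0:u0+w,::-1]
    cv2.imwrite(name,cv2.resize(im,(w*s,h*s),interpolation=cv2.INTER_CUBIC))
E
python3 - <<'E'
from h import *
d=r.get_image("top"); crop(d,206,146,120,130,6,"pics/c1.png") if False else crop(d,206,150,130,98*1+25-23,6,"pics/c1.png")
crop(d,206,150,130,128-28,6,"pics/c1.png")
im=d["img"][150:280,206:336,::-1]; cv2.imwrite("pics/c1.png",cv2.resize(im,(598,598),interpolation=cv2.INTER_CUBIC))
d=r.get_image("scene"); crop(d,200,176,120,95,6,"pics/c2.png")
E
```

```text
(no output)
```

View pics/c1.png

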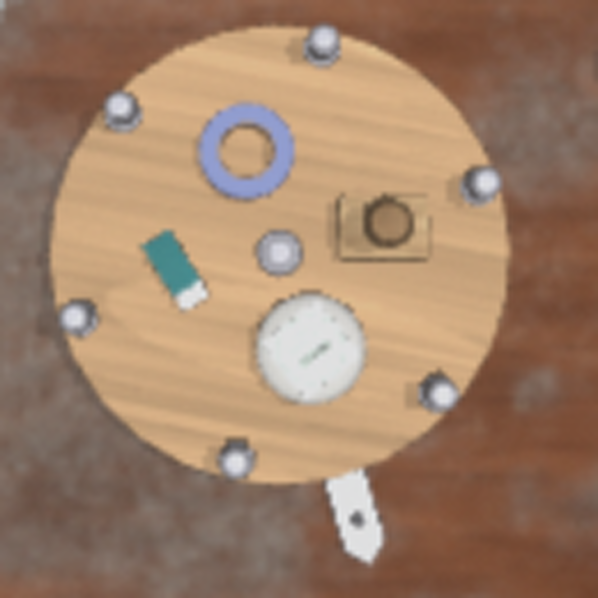

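View pics/c2.png

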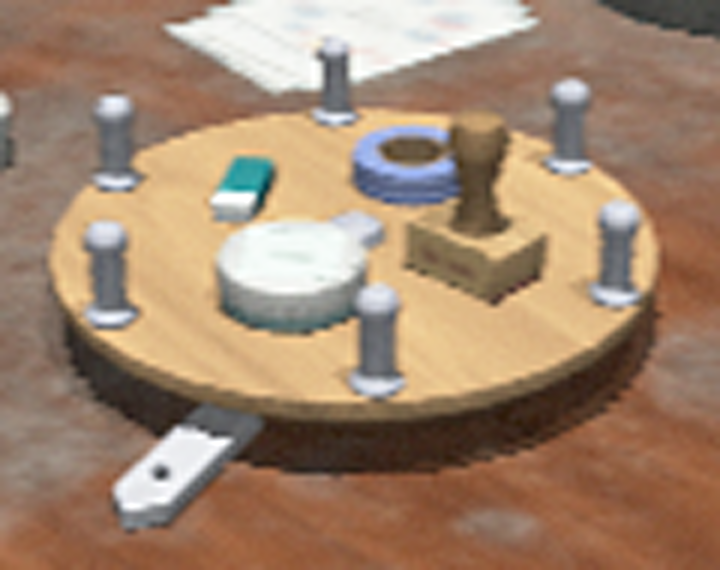

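```bash
python3 - <<'E'
from h import *
d=r.get_image("top")
U=lambda u,v,z:unproj(d,206+(u+.5)/4.6-.5,150+(v+.5)/4.6-.5,z)
# tray edge
for z in(36,):
    e=[U(50,255,z),U(509,252,z),U(275,25,z),U(279,485,z)]
    c=np.array([(e[2][0]+e[3][0])/2,(e[0][1]+e[1][1])/2]);print("tray c",c,"diam",e[0][1]-e[1][1],e[2][0]-e[3][0])
P=[U(u,v,78)[:2] for u,v in[(322,40),(485,181),(439,391),(236,461),(77,316),(122,104)]]
P=np.array(P); c2=P.mean(0);print("peg c",c2)
for p in P: q=p-c2;print("peg",p.round(1),np.hypot(*q).round(1),np.degrees(np.arctan2(q[1],q[0])).round(1))
for n,uv,z in[("tip",(368,562),11),("hole",(357,519),11),("base",(345,475),11),("handle",(389,220),110),("block",(384,228),58),("ink",(311,346),56),("tape",(246,151),51),("eraser",(176,269),47)]:
    X=U(*uv,z)[:2];q=X-c2;print(n,X.round(1),np.hypot(*q).round(1),np.degrees(np.arctan2(q[1],q[0])).round(1))
for n,uv,z in[("glue",(275,397),96),("candle",(268,341),28),("jar",(560,249),80)]:
    print(n,unproj(d,uv[0]*.64,uv[1]*.64,z).round(0))
E
```

```text
tray c [543.42116692  22.17619432] diam 261.90802221891727 262.80925605156864
peg c [544.33470381  22.31993163]
peg [660.2   0.8] 117.9 -10.5
peg [583.2 -90.1] 118.9 -70.9
peg [467.4 -66. ] 117.1 -131.1
peg [427.2  44.6] 119.2 169.2
peg [505.1 133.5] 117.9 109.5
peg [622.8 111.1] 118.5 48.5
tip [367.3 -32.2] 185.3 -162.9
hole [391.8 -25.5] 159.9 -162.6
base [416.9 -18.2] 133.7 -162.3
handle [558.8 -35.4] 59.5 -75.9
block [557.6 -36.1] 59.9 -77.2
ink [490.9   3.8] 56.6 -160.9
tape [600.4  42. ] 59.4 19.4
eraser [533.1  80.5] 59.3 100.9
glue [414. 245.  96.]
candle [504. 272.  28.]
jar [ 660. -209.   80.]
```

step_arm --commands '[{"wx": -0.19,"grip": 1},{"wx": -0.19,"grip": 1},{"wx": -0.19,"grip": 1},{"wx": -0.19,"grip": 1},{"wx": -0.19,"grip": 1}]'

```text
invalid input
```

```bash
cat >> h.py <<'E'
from scipy.spatial.transform import Rotation as Ro
C=np.array([544.3,22.3])
def st():
    o=r.get_obs();R=Ro.from_euler('xyz',o["orientation"]).as_matrix();p=np.array(o["tcp_pos"])
    q=p[:2]-C
    print("t",round(float(o["time"]),2),"tcp",p.round(1),"theta",np.degrees(np.arctan2(q[1],q[0])).round(1),"rad",np.hypot(*q).round(1),"ztool ang",np.degrees(np.arctan2(R[1,2],R[0,2])).round(1),"tilt",np.degrees(np.arccos(-R[2,0])).round(2),"F",np.round(o["ft_force"],1),"g",round(float(o["grip_width"]),2),"j",np.round(o["joints"],2))
    return p,R
def go(th,rad,z):
    "needed command in units to (theta deg, radius, z) with ztool tangential clockwise"
    p,R=st();a=np.radians(th);X=np.array([*(C+rad*np.array([np.cos(a),np.sin(a)])),z])
    dl=R.T@(X-p);za=np.arctan2(R[1,2],R[0,2]);want=np.radians(th-90)
    dw=(want-za+np.pi)%(2*np.pi)-np.pi
    print("target",X.round(1),"shift units",(dl/400).round(4),"mm",dl.round(1),"wx total",np.round(-np.degrees(dw)/45,3))
    # levelling
    zz=R.T@np.array([0,0,-1]);ax=np.cross([1,0,0],zz);print("level wy,wz",np.degrees(ax).round(2)/45)
E
python3 -c "
from h import *
go(135,124,214)"
```

```text
t 0.25 tcp [220.6 584.6 213.6] theta 119.9 rad 648.9 ztool ang -20.7 tilt 0.03 F [ 0.2 -0.8  0.1] g 1.0 j [ 1.11  0.49  1.35  0.    1.3  -0.1 ]
target [456.6 110.  214. ] shift units [-5.000e-04 -9.019e-01  9.710e-01] mm [-2.000e-01 -3.607e+02  3.884e+02] wx total -1.459
level wy,wz [ 0.         -0.          0.00066667]
```

step_arm --commands '[{"dx": 0,"dy": 0,"dz": 0,"wx": -0.19,"wy": 0,"wz": 0,"grip": 1},{"dx": 0,"dy": 0,"dz": 0,"wx": -0.19,"wy": 0,"wz": 0,"grip": 1},{"dx": 0,"dy": 0,"dz": 0,"wx": -0.19,"wy": 0,"wz": 0,"grip": 1},{"dx": 0,"dy": 0,"dz": 0,"wx": -0.19,"wy": 0,"wz": 0,"grip": 1},{"dx": 0,"dy": 0,"dz": 0,"wx": -0.19,"wy": 0,"wz": 0,"grip": 1}]'

```text
time: 0.75
tcp_pos: [220.4, 584.2, 213.0]
orientation: [-2.435, 1.569, -2.042]
ft_force: [0.8, 0.1, 0.0]
grip_width: 0.592
```

```bash
python3 -c "
from h import *
go(135,124,214)"
```

```text
t 0.75 tcp [220.4 584.2 213. ] theta 120.0 rad 648.6 ztool ang 22.6 tilt 0.11 F [0.8 0.1 0. ] g 0.59 j [ 1.11  0.49  1.35  0.    1.3  -0.85]
target [456.6 110.  214. ] shift units [-1.0000e-03 -1.3215e+00  9.0600e-02] mm [-4.000e-01 -5.286e+02  3.620e+01] wx total -0.499
level wy,wz [ 0.         -0.00177778  0.00155556]
```

step_arm --commands '[{"dx": 0,"dy": 0,"dz": 0,"wx": -0.167,"wy": 0,"wz": 0,"grip": 1},{"dx": 0,"dy": 0,"dz": 0,"wx": -0.167,"wy": 0,"wz": 0,"grip": 1},{"dx": 0,"dy": 0,"dz": 0,"wx": -0.165,"wy": 0,"wz": 0,"grip": 1},{"dx": 0,"dy": -0.9,"dz": -0.3,"wx": 0,"wy": 0,"wz": 0,"grip": 1},{"dx": 0,"dy": -0.9,"dz": -0.3,"wx": 0,"wy": 0,"wz": 0,"grip": 1}]'

```text
time: 1.25
tcp_pos: [266.9, 495.1, 212.4]
orientation: [2.636, 1.57, -2.832]
ft_force: [1.6, -0.1, 0.6]
grip_width: 0.152
```

step_arm --commands '[{"dx": 0,"dy": -0.9,"dz": -0.3,"wx": 0,"wy": 0,"wz": 0,"grip": 1},{"dx": 0,"dy": -0.9,"dz": -0.3,"wx": 0,"wy": 0,"wz": 0,"grip": 1},{"dx": 0,"dy": -0.9,"dz": -0.3,"wx": 0,"wy": 0,"wz": 0,"grip": 1},{"dx": 0,"dy": -0.9,"dz": -0.3,"wx": 0,"wy": 0,"wz": 0,"grip": 1},{"dx": 0,"dy": -0.9,"dz": -0.3,"wx": 0,"wy": 0,"wz": 0,"grip": 1}]'

```text
time: 1.75
tcp_pos: [386.0, 273.7, 212.8]
orientation: [-0.411, 1.571, 0.407]
ft_force: [1.1, 0.4, 0.2]
grip_width: 0.003
```

```bash
python3 -c "
from h import *
go(135,124,214)"
```

```text
t 1.75 tcp [386.  273.7 212.8] theta 122.2 rad 297.1 ztool ang 46.9 tilt 0.0 F [1.1 0.4 0.2] g 0.0 j [ 0.49  0.28  1.71 -0.    1.15 -1.9 ]
target [456.6 110.  214. ] shift units [-0.0029 -0.4086 -0.1781] mm [  -1.2 -163.4  -71.2] wx total 0.042
level wy,wz [-0.  0.  0.]
```

step_arm --commands '[{"dx": 0,"dy": -0.409,"dz": -0.178,"wx": 0,"wy": 0,"wz": 0,"grip": 1},{"dx": 0,"dy": -0.3,"dz": -0.13,"wx": 0,"wy": 0,"wz": 0,"grip": 1},{"dx": 0,"dy": -0.18,"dz": -0.079,"wx": 0,"wy": 0,"wz": 0,"grip": 1},{"dx": 0,"dy": -0.065,"dz": -0.03,"wx": 0.04,"wy": 0,"wz": 0,"grip": 1}]'

```text
time: 2.15
tcp_pos: [457.1, 106.3, 213.2]
orientation: [-0.687, 1.568, 0.099]
ft_force: [0.3, 1.0, -0.2]
grip_width: 0.001
```

```bash
python3 -c "
from h import *
go(136,124,52)
d=r.get_image('top');crop(d,180,130,190,150,4,'pics/t2.png')"
```

```text
t 2.15 tcp [457.1 106.3 213.2] theta 136.1 rad 121.1 ztool ang 45.0 tilt 0.13 F [ 0.3  1.  -0.2] g 0.0 j [ 0.1   0.28  1.72 -0.    1.15 -2.25]
target [455.1 108.4  52. ] shift units [ 0.403   0.0078 -0.0005] mm [161.2   3.1  -0.2] wx total -0.022
level wy,wz [-0.          0.00222222  0.002     ]
```

View pics/t2.png

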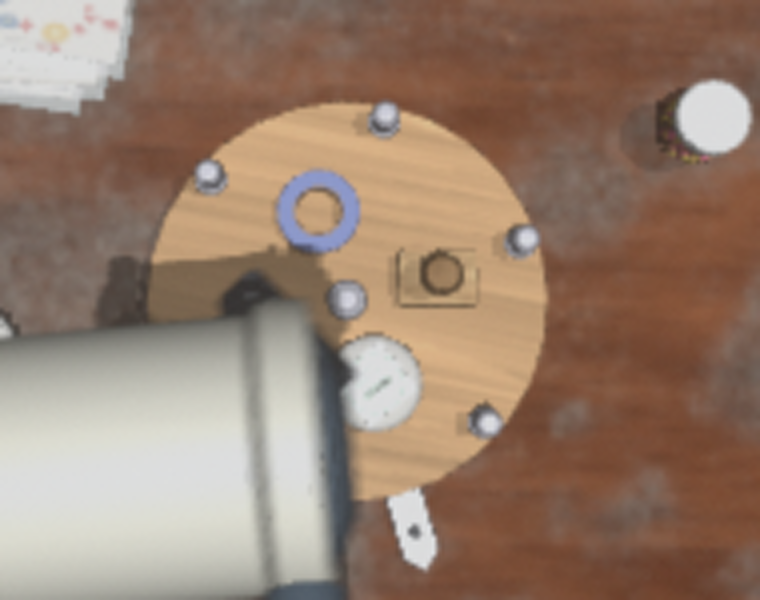

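The top picture shows the arm over the tray's left side. The stamp at (441,273) and three or four pegs are still visible, so I can track the angle while pushing. Next I lower between the pegs.

step_arm --commands '[{"dx": 0.1,"dy": 0.008,"dz": 0,"wx": 0,"wy": 0,"wz": 0,"grip": 1},{"dx": 0.1,"dy": 0,"dz": 0,"wx": 0,"wy": 0,"wz": 0,"grip": 1},{"dx": 0.1,"dy": 0,"dz": 0,"wx": 0,"wy": 0,"wz": 0,"grip": 1}]'

```text
time: 2.5
tcp_pos: [462.4, 104.1, 95.0]
orientation: [-0.754, 1.555, 0.021]
ft_force: [1.1, 0.5, -0.7]
grip_width: 0.004
```

```bash
python3 -c "
from h import *
go(136,124,52)
d=r.get_image('scene');crop(d,170,110,190,150,4,'pics/s3.png')"
```

```text
t 2.5 tcp [462.4 104.1  95. ] theta 135.0 rad 115.7 ztool ang 44.5 tilt 0.93 F [ 1.1  0.5 -0.7] g 0.0 j [ 0.1   0.45  1.86 -0.    0.82 -2.25]
target [455.1 108.4  52. ] shift units [ 0.1071  0.0218 -0.0067] mm [42.9  8.7 -2.7] wx total -0.034
level wy,wz [-0.          0.01511111  0.01422222]
```

View pics/s3.png

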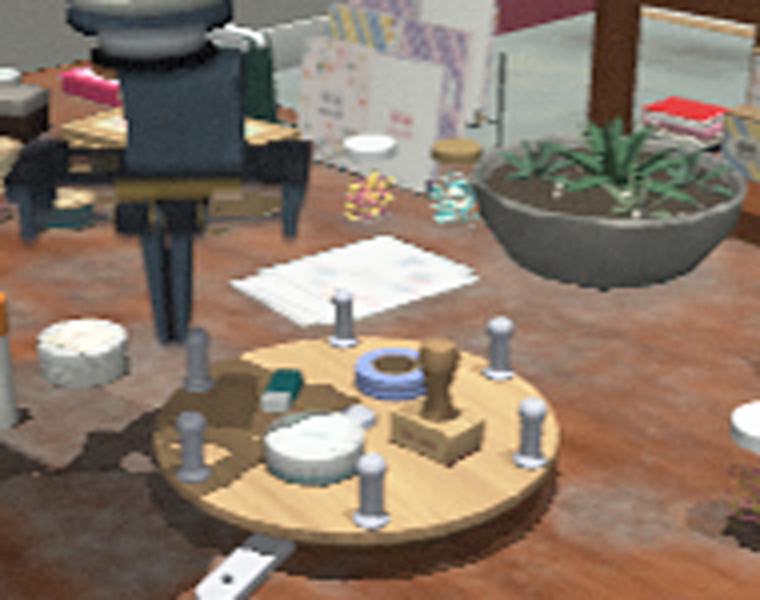

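```bash
python3 -c "
from h import *
d=r.get_image('scene')
for X in [(462.4,104.1,95),(505.1,133.5,78),(427.2,44.6,78),(462,104,174)]: print((proj(d,X)-[170,110])*4)
go(136,124,52)
"
```

```text
[174.82356424 339.81752468]
[198.45841689 330.08159732]
[192.79186638 413.24231619]
[167.4060848  223.76529767]
t 2.6 tcp [459.2 103.9  92.3] theta 136.2 rad 117.9 ztool ang 44.5 tilt 0.4 F [-0.4 -0.1  0.8] g 0.01 j [ 0.1   0.46  1.86 -0.    0.82 -2.25]
target [455.1 108.4  52. ] shift units [0.1007 0.0157 0.0002] mm [40.3  6.3  0.1] wx total -0.034
level wy,wz [-0.          0.00577778  0.00666667]
```

step_arm --commands '[{"dx": 0.06,"dy": 0.012,"dz": 0,"wx": -0.03,"wy": 0,"wz": 0,"grip": 1},{"dx": 0.03,"dy": 0.008,"dz": 0,"wx": 0,"wy": 0,"wz": 0,"grip": 1},{"dx": 0.01,"dy": 0,"dz": 0,"wx": 0,"wy": 0.005,"wz": 0.005,"grip": 1},{"dx": 0,"dy": 0,"dz": 0,"wx": 0,"wy": 0,"wz": 0,"grip": 1}]'

```text
time: 3.0
tcp_pos: [455.9, 110.4, 55.9]
orientation: [-0.915, 1.567, -0.114]
ft_force: [-0.0, -0.1, -0.3]
grip_width: 0.004
```

```bash
python3 -c "
from h import *
go(126,124,52)"
```

```text
t 3.0 tcp [455.9 110.4  55.9] theta 135.1 rad 124.8 ztool ang 45.9 tilt 0.2 F [-0.  -0.1 -0.3] g 0.0 j [ 0.11  0.52  1.89 -0.    0.72 -2.26]
target [471.4 122.6  52. ] shift units [ 0.0099 -0.0066  0.0488] mm [ 3.9 -2.6 19.5] wx total 0.22
level wy,wz [-0.          0.00266667  0.00355556]
```

step_arm --commands '[{"dx": 0.005,"dy": -0.001,"dz": 0.015,"wx": 0.06,"wy": 0,"wz": 0,"grip": 1},{"dx": 0.005,"dy": -0.001,"dz": 0.015,"wx": 0.06,"wy": 0,"wz": 0,"grip": 1},{"dx": 0,"dy": -0.001,"dz": 0.015,"wx": 0.06,"wy": 0,"wz": 0,"grip": 1},{"dx": 0,"dy": -0.001,"dz": 0.015,"wx": 0.06,"wy": 0,"wz": 0,"grip": 1},{"dx": 0,"dy": -0.001,"dz": 0.015,"wx": 0.06,"wy": 0,"wz": 0,"grip": 1}]'

```text
time: 3.5
tcp_pos: [484.3, 129.0, 59.7]
orientation: [-0.515, 1.56, 0.042]
ft_force: [-0.8, 0.1, -1.0]
grip_width: 0.006
```

```bash
python3 -c "
from h import *
go(114,124,52)
d=r.get_image('top');crop(d,200,140,150,140,4,'pics/t4.png')"
```

```text
t 3.5 tcp [484.3 129.   59.7] theta 119.4 rad 122.5 ztool ang 32.0 tilt 0.6 F [-0.8  0.1 -1. ] g 0.01 j [ 0.14  0.54  1.82 -0.    0.77 -1.99]
target [493.9 135.6  52. ] shift units [0.0195 0.0013 0.0288] mm [ 7.8  0.5 11.5] wx total 0.177
level wy,wz [-0.          0.01155556  0.00666667]
```

View pics/t4.png

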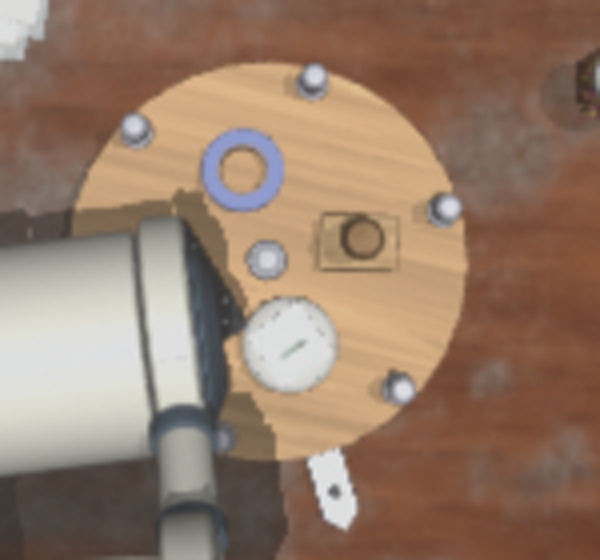

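step_arm --commands '[{"dx": 0.015,"dy": 0.001,"dz": 0.015,"wx": 0.06,"wy": 0.006,"wz": 0.004,"grip": 1},{"dx": 0.01,"dy": 0,"dz": 0.015,"wx": 0.06,"wy": 0.003,"wz": 0.002,"grip": 1},{"dx": 0.005,"dy": 0,"dz": 0.015,"wx": 0.06,"wy": 0,"wz": 0,"grip": 1},{"dx": 0.005,"dy": 0,"dz": 0.015,"wx": 0.06,"wy": 0,"wz": 0,"grip": 1},{"dx": 0.005,"dy": 0,"dz": 0.015,"wx": 0.06,"wy": 0,"wz": 0,"grip": 1}]'

```text
time: 4.05
tcp_pos: [515.0, 143.2, 50.7]
orientation: [-0.107, 1.562, 0.209]
ft_force: [-1.7, -2.8, 0.7]
grip_width: 0.003
```

```bash
python3 -c "
from h import *
go(100,124,52)
d=r.get_image('top');crop(d,200,140,150,140,4,'pics/t5.png')"
```

```text
t 4.05 tcp [515.  143.2  50.7] theta 103.6 rad 124.4 ztool ang 18.1 tilt 0.51 F [-1.7 -2.8  0.7] g 0.0 j [ 0.16  0.59  1.74  0.    0.8  -1.73]
target [522.8 144.4  52. ] shift units [-0.003  -0.0033  0.0194] mm [-1.2 -1.3  7.8] wx total 0.18
level wy,wz [-0.          0.01133333  0.00111111]
```

View pics/t5.png

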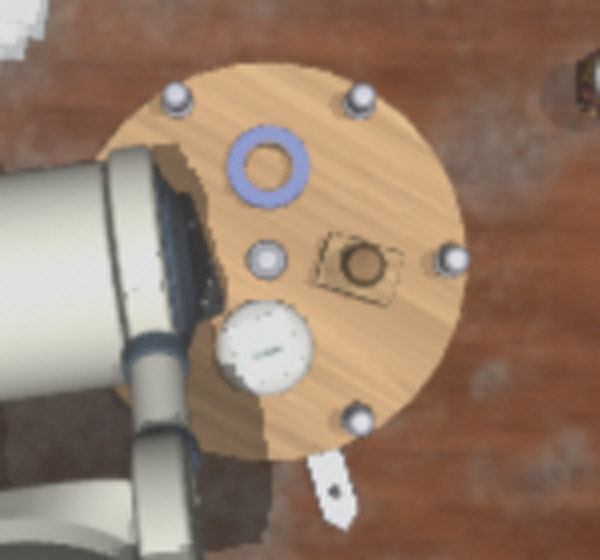

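step_arm --commands '[{"dx": 0,"dy": -0.002,"dz": 0.015,"wx": 0.075,"wy": 0.005,"wz": 0,"grip": 1},{"dx": 0.002,"dy": -0.001,"dz": 0.015,"wx": 0.07,"wy": 0.003,"wz": 0,"grip": 1},{"dx": 0.004,"dy": -0.001,"dz": 0.015,"wx": 0.065,"wy": 0,"wz": 0,"grip": 1},{"dx": 0.005,"dy": 0,"dz": 0.015,"wx": 0.065,"wy": 0,"wz": 0,"grip": 1},{"dx": 0.005,"dy": 0,"dz": 0.015,"wx": 0.065,"wy": 0,"wz": 0,"grip": 1}]'

```text
time: 4.6
tcp_pos: [546.5, 147.7, 49.9]
orientation: [0.068, 1.565, 0.114]
ft_force: [-0.4, -0.0, 1.8]
grip_width: 0.004
```

```bash
python3 -c "
from h import *
go(86,124,52)
"
```

```text
t 4.6 tcp [546.5 147.7  49.9] theta 89.0 rad 125.4 ztool ang 2.6 tilt 0.32 F [-0.4 -0.   1.8] g 0.0 j [ 0.16  0.62  1.66 -0.    0.85 -1.46]
target [552.9 146.   52. ] shift units [-0.0052 -0.0049  0.0159] mm [-2.1 -2.   6.4] wx total 0.147
level wy,wz [ 0.          0.00711111 -0.00044444]
```

step_arm --commands '[{"dx": 0,"dy": -0.003,"dz": 0.015,"wx": 0.07,"wy": 0.004,"wz": 0,"grip": 1},{"dx": 0,"dy": -0.002,"dz": 0.015,"wx": 0.07,"wy": 0.002,"wz": 0,"grip": 1},{"dx": 0.001,"dy": -0.001,"dz": 0.015,"wx": 0.065,"wy": 0,"wz": 0,"grip": 1},{"dx": 0.002,"dy": -0.001,"dz": 0.015,"wx": 0.065,"wy": 0,"wz": 0,"grip": 1},{"dx": 0.002,"dy": -0.001,"dz": 0.015,"wx": 0.065,"wy": 0,"wz": 0,"grip": 1}]'

```text
time: 5.1
tcp_pos: [577.0, 142.2, 53.2]
orientation: [0.735, 1.568, 0.517]
ft_force: [-1.3, 0.7, -1.1]
grip_width: 0.006
```

```bash
python3 -c "
from h import *
go(72,124,52)
d=r.get_image('top');crop(d,200,140,150,140,4,'pics/t6.png')"
```

```text
t 5.1 tcp [577.  142.2  53.2] theta 74.8 rad 124.3 ztool ang -12.5 tilt 0.14 F [-1.3  0.7 -1.1] g 0.01 j [ 0.14  0.64  1.58  0.    0.91 -1.21]
target [582.6 140.2  52. ] shift units [ 0.0031 -0.0018  0.0148] mm [ 1.2 -0.7  5.9] wx total 0.122
level wy,wz [ 0.          0.00244444 -0.00222222]
```

View pics/t6.png

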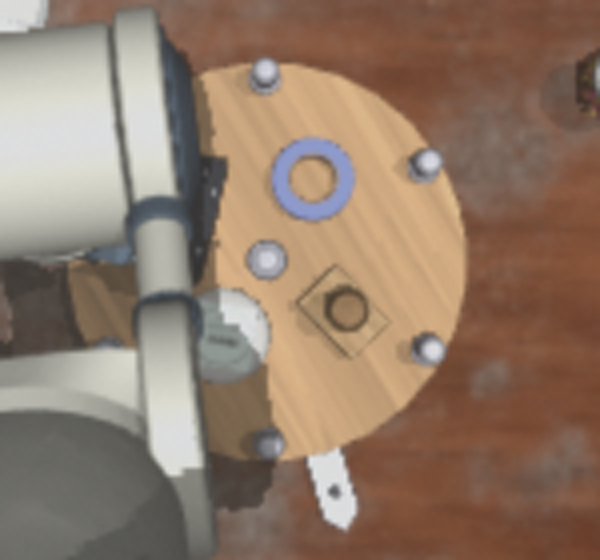

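```bash
cat >> h.py <<'E'
def meas(d,pegs,handle,s=4,u0=200,v0=140):
    a=[]
    for u,v in pegs:
        X=unproj(d,u0+(u+.5)/s-.5,v0+(v+.5)/s-.5,78)[:2]-C;t=np.degrees(np.arctan2(X[1],X[0]));a.append(t)
        print("peg",round(t,1),np.hypot(*X).round(1))
    X=unproj(d,u0+(handle[0]+.5)/s-.5,v0+(handle[1]+.5)/s-.5,110)[:2]-C;t=np.degrees(np.arctan2(X[1],X[0]))
    print("stamp",round(t,1),np.hypot(*X).round(1),"to go to -162.6:",round((t+162.6),1))
E
python3 -c "
from h import *
d=r.get_image('top');meas(d,[(265,72),(426,162),(429,350),(269,443)],(348,307))"
```

```text
peg 1.6 117.3
peg -58.4 117.0
peg -119.4 117.9
peg -178.6 118.0
stamp -123.1 59.1 to go to -162.6: 39.5
```

step_arm --commands '[{"dx": 0.003,"dy": -0.002,"dz": 0.015,"wx": 0.07,"wy": 0.002,"wz": 0,"grip": 1},{"dx": 0.002,"dy": -0.001,"dz": 0.015,"wx": 0.07,"wy": 0,"wz": 0,"grip": 1},{"dx": 0.001,"dy": -0.001,"dz": 0.015,"wx": 0.065,"wy": 0,"wz": 0,"grip": 1},{"dx": 0.001,"dy": -0.001,"dz": 0.015,"wx": 0.065,"wy": 0,"wz": 0,"grip": 1},{"dx": 0.001,"dy": -0.001,"dz": 0.015,"wx": 0.065,"wy": 0,"wz": 0,"grip": 1}]'

```text
time: 5.7
tcp_pos: [603.9, 130.7, 53.5]
orientation: [1.442, 1.568, 0.968]
ft_force: [0.1, 0.6, 0.1]
grip_width: 0.004
```

```bash
python3 -c "
from h import *
go(58,124,52)
"
```

```text
t 5.7 tcp [603.9 130.7  53.5] theta 61.2 rad 123.7 ztool ang -27.1 tilt 0.17 F [0.1 0.6 0.1] g 0.0 j [ 0.12  0.67  1.52  0.    0.95 -0.98]
target [610.  127.5  52. ] shift units [ 0.0038 -0.0002  0.0172] mm [ 1.5 -0.1  6.9] wx total 0.108
level wy,wz [ 0.          0.00044444 -0.00377778]
```

step_arm --commands '[{"dx": 0.003,"dy": -0.001,"dz": 0.015,"wx": 0.065,"wy": 0,"wz": -0.002,"grip": 1},{"dx": 0.002,"dy": -0.001,"dz": 0.015,"wx": 0.065,"wy": 0,"wz": 0,"grip": 1},{"dx": 0.001,"dy": -0.001,"dz": 0.015,"wx": 0.065,"wy": 0,"wz": 0,"grip": 1},{"dx": 0.001,"dy": -0.001,"dz": 0.012,"wx": 0.055,"wy": 0,"wz": 0,"grip": 1},{"dx": 0.001,"dy": -0.001,"dz": 0.008,"wx": 0.035,"wy": 0,"wz": 0,"grip": 1}]'

```text
time: 6.2
tcp_pos: [624.4, 115.2, 53.7]
orientation: [1.476, 1.568, 0.784]
ft_force: [-0.2, 0.3, -0.2]
grip_width: 0.008
```

```bash
python3 -c "
from h import *
go(36,124,52)
d=r.get_image('top');crop(d,200,140,150,140,4,'pics/t7.png')"
```

```text
t 6.2 tcp [624.4 115.2  53.7] theta 49.2 rad 122.6 ztool ang -39.7 tilt 0.15 F [-0.2  0.3 -0.2] g 0.01 j [ 0.09  0.69  1.48  0.    0.98 -0.79]
target [644.6  95.2  52. ] shift units [ 0.0044 -0.0062  0.0708] mm [ 1.7 -2.5 28.3] wx total 0.318
level wy,wz [ 0.          0.00022222 -0.00333333]
```

View pics/t7.png

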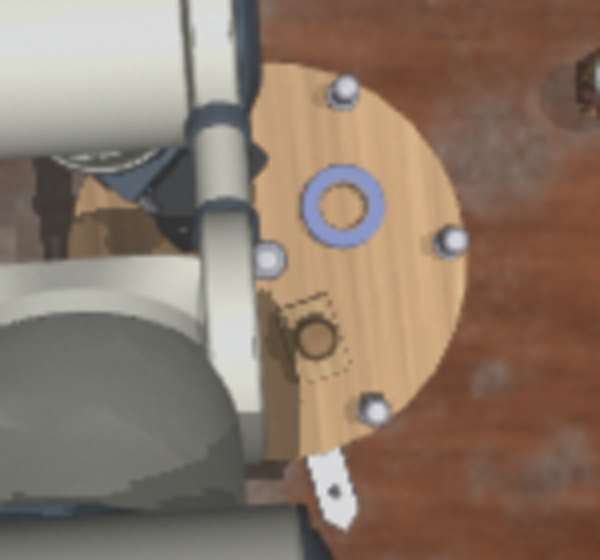

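```bash
python3 -c "
from h import *
d=r.get_image('top');meas(d,[(344,89),(454,239),(375,409)],(317,337))"
```

```text
peg -23.7 117.0
peg -83.9 118.6
peg -144.1 117.9
stamp -149.0 59.6 to go to -162.6: 13.6
```

step_arm --commands '[{"dx": 0.003,"dy": 0.001,"dz": 0.009,"wx": 0.04,"wy": 0,"wz": -0.002,"grip": 1},{"dx": 0.001,"dy": 0,"dz": 0.009,"wx": 0.04,"wy": 0,"wz": 0,"grip": 1},{"dx": 0.001,"dy": 0,"dz": 0.009,"wx": 0.04,"wy": 0,"wz": 0,"grip": 1},{"dx": 0.001,"dy": 0,"dz": 0.009,"wx": 0.04,"wy": 0,"wz": 0,"grip": 1},{"dx": 0.001,"dy": 0,"dz": 0.009,"wx": 0.04,"wy": 0,"wz": 0,"grip": 1}]'

```text
time: 6.8
tcp_pos: [637.9, 102.7, 51.1]
orientation: [1.736, 1.57, 0.879]
ft_force: [-1.4, 1.1, 1.3]
grip_width: 0.004
```

step_arm --commands '[{"dx": 0.001,"dy": 0,"dz": 0.007,"wx": 0.03,"wy": 0,"wz": 0,"grip": 1},{"dx": 0.001,"dy": 0,"dz": 0.005,"wx": 0.02,"wy": 0,"wz": 0,"grip": 1},{"dx": 0.001,"dy": 0,"dz": 0.004,"wx": 0.02,"wy": 0,"wz": 0,"grip": 1},{"dx": 0.001,"dy": 0,"dz": 0.003,"wx": 0.01,"wy": 0,"wz": 0,"grip": 1},{"dx": 0,"dy": 0,"dz": 0,"wx": 0,"wy": 0,"wz": 0,"grip": 1}]'

```text
time: 7.3
tcp_pos: [643.5, 95.8, 49.2]
orientation: [1.821, 1.57, 0.894]
ft_force: [-0.6, -0.2, -0.1]
grip_width: 0.002
```

```bash
python3 -c "
from h import *
go(36,124,52)
d=r.get_image('top');crop(d,200,140,150,140,4,'pics/t8.png')
d=r.get_image('scene');crop(d,180,130,160,140,5,'pics/s8.png')"
```

```text
t 7.3 tcp [643.5  95.8  49.2] theta 36.5 rad 123.5 ztool ang -53.2 tilt 0.04 F [-0.6 -0.2 -0.1] g 0.0 j [ 0.06  0.71  1.43  0.    1.   -0.59]
target [644.6  95.2  52. ] shift units [-0.0071  0.0013  0.0029] mm [-2.8  0.5  1.2] wx total 0.019
level wy,wz [ 0.         -0.00022222 -0.00088889]
```

View pics/t8.png

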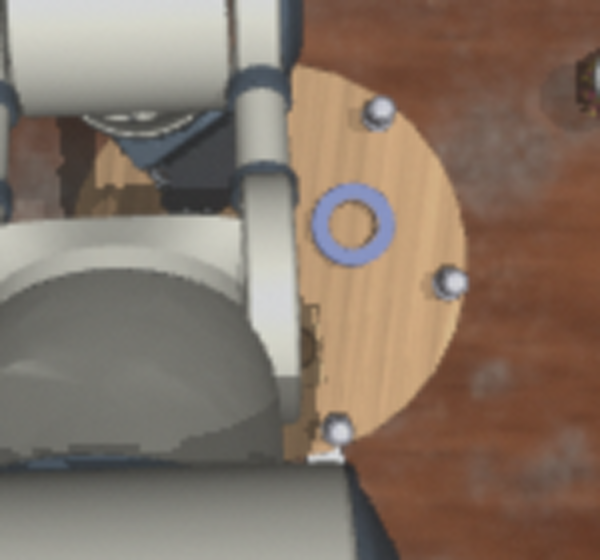

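View pics/s8.png

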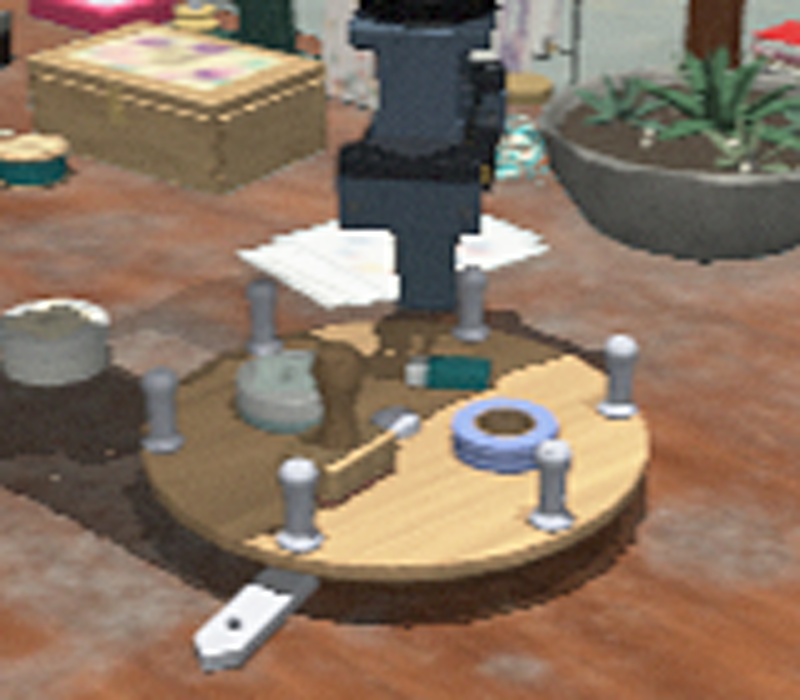

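```bash
python3 -c "
from h import *
d=r.get_image('top');meas(d,[(379,110),(452,282),(339,430)],(306,347))"
```

```text
peg -36.5 116.9
peg -97.2 117.8
peg -156.8 118.6
stamp -157.2 62.1 to go to -162.6: 5.4
```

step_arm --commands '[{"dx": 0,"dy": 0.003,"dz": -0.02,"wx": 0,"wy": 0,"wz": 0,"grip": 1},{"dx": -0.01,"dy": 0.005,"dz": -0.025,"wx": 0,"wy": 0,"wz": 0,"grip": 1},{"dx": -0.06,"dy": 0,"dz": 0,"wx": 0,"wy": 0,"wz": 0,"grip": 1},{"dx": -0.11,"dy": 0,"dz": 0,"wx": 0,"wy": 0,"wz": 0,"grip": 1},{"dx": -0.12,"dy": 0,"dz": 0,"wx": 0,"wy": 0,"wz": 0,"grip": 1}]'

```text
time: 7.95
tcp_pos: [629.3, 115.6, 166.7]
orientation: [-2.182, 1.559, -3.108]
ft_force: [1.1, 0.6, 0.2]
grip_width: 0.006
```

```bash
python3 -c "
from h import *
go(90,320,215)
"
```

```text
t 7.95 tcp [629.3 115.6 166.7] theta 47.6 rad 126.2 ztool ang -53.0 tilt 0.7 F [1.1 0.6 0.2] g 0.01 j [ 0.09  0.57  1.35  0.    1.24 -0.56]
target [544.3 342.3 215. ] shift units [-0.1185  0.1699 -0.5815] mm [ -47.4   68.  -232.6] wx total -1.178
level wy,wz [ 0.         -0.00888889  0.01266667]
```

step_arm --commands '[{"dx": -0.12,"dy": 0.17,"dz": -0.58,"wx": 0,"wy": 0,"wz": 0,"grip": 1},{"dx": -0.08,"dy": 0.17,"dz": -0.58,"wx": 0,"wy": 0,"wz": 0,"grip": 1},{"dx": -0.04,"dy": 0.15,"dz": -0.5,"wx": 0,"wy": 0,"wz": 0,"grip": 1},{"dx": -0.04,"dy": 0.15,"dz": -0.5,"wx": 0,"wy": 0,"wz": 0,"grip": 1},{"dx": 0,"dy": 0.15,"dz": -0.5,"wx": 0,"wy": 0,"wz": 0,"grip": 1}]'

```text
time: 8.45
tcp_pos: [544.1, 350.1, 193.7]
orientation: [1.613, 1.567, 0.682]
ft_force: [0.6, -0.6, -0.7]
grip_width: 0.006
```

step_arm --commands '[{"dx": 0,"dy": 0.15,"dz": -0.5,"wx": 0,"wy": 0,"wz": 0,"grip": 1},{"dx": 0,"dy": 0.05,"dz": -0.1,"wx": 0,"wy": 0,"wz": 0,"grip": 1},{"dx": 0,"dy": 0,"dz": 0,"wx": 0,"wy": 0,"wz": 0,"grip": 1},{"dx": 0,"dy": 0,"dz": 0,"wx": 0,"wy": 0,"wz": 0,"grip": 1}]'

```text
time: 8.85
tcp_pos: [512.2, 450.4, 194.4]
orientation: [1.828, 1.565, 0.906]
ft_force: [0.4, -0.6, 0.3]
grip_width: 0.001
```

```bash
python3 -c "
from h import *
st()
d=r.get_image('top');crop(d,200,140,150,140,4,'pics/t9.png')
cv2.imwrite('pics/t9f.png',cv2.resize(d['img'][:,:,::-1],(800,600),interpolation=cv2.INTER_CUBIC))
d=r.get_image('scene');crop(d,150,150,200,120,4,'pics/s9.png')"
```

```text
t 8.85 tcp [512.2 450.4 194.4] theta 94.3 rad 429.3 ztool ang -52.8 tilt 0.32 F [ 0.4 -0.6  0.3] g 0.0 j [ 0.63  0.59  1.22  0.    1.33 -0.02]
```

View pics/t9.png

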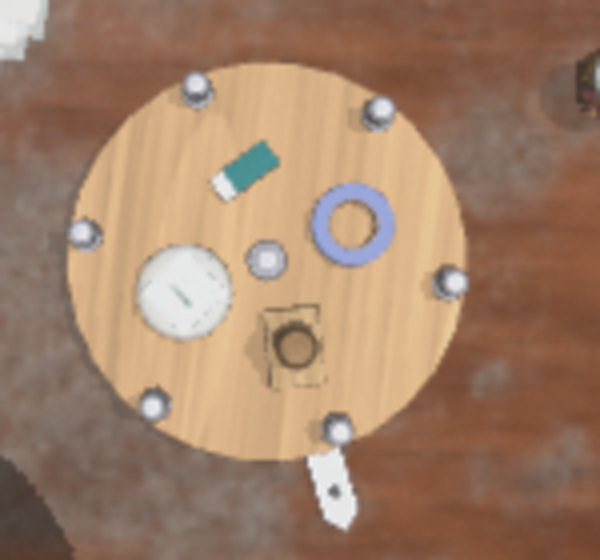

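View pics/s9.png

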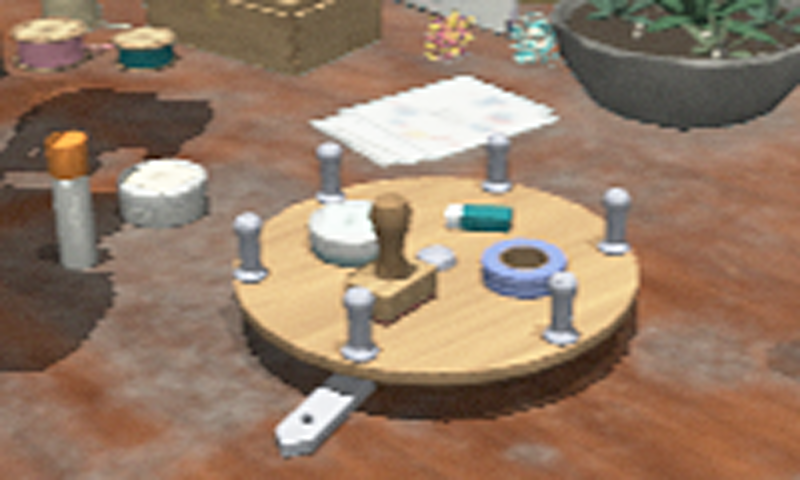

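View pics/t9f.png

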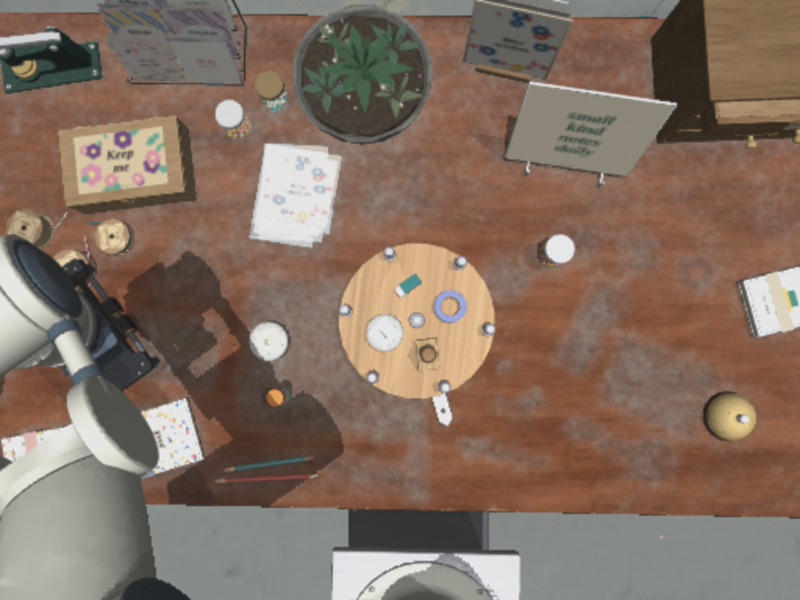

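```bash
python3 -c "
from h import *
d=r.get_image('top');meas(d,[(197,86),(379,109),(85,233),(453,281),(154,405),(339,430)],(297,344))
X=unproj(d,200+295.5/4-.5,140+347.5/4-.5,58)[:2]-C;print('block',np.degrees(np.arctan2(X[1],X[0])),np.hypot(*X))
def U(u,v):
    return unproj(d,200+(u+.5)/4-.5,140+(v+.5)/4-.5,11)[:2]
a=U(324,455);b=U(344,528);q=a-b;print('pointer axis dir',np.degrees(np.arctan2(*(b-a)[::-1])),[np.degrees(np.arctan2(*(p-C)[::-1])) for p in(a,b)])
"
```

```text
peg 23.4 117.3
peg -36.3 117.5
peg 83.8 116.7
peg -96.8 118.3
peg 143.7 118.4
peg -156.8 118.6
stamp -161.6 58.6 to go to -162.6: 1.0
block -161.7893594274139 60.412749709947065
pointer axis dir -163.81957537343004 [np.float64(-162.49357010864907), np.float64(-162.851344518019)]
```

```bash
python3 -c "
from station import r
print(r.hand_in(), r.get_obs()['time'])"
```

```text
the job is handed in; nothing more can be done
the job is handed in; nothing more can be done
```

I pushed one rim peg clockwise with the shut fingertips, in one continuous arc of about 86°. That brought the stamp round to the pointer. I then backed off, lifted clear, moved the arm well to the left and handed in the job at about 9 s. `hand_in` gives no verdict, so the result below is from my own measurements.

- **Stamp:** its middle is at −161.6° to −161.8° and the pointer at about −162.6°. That is about 1 mm off the pointer's centre line (12 mm allowed), and about 59–60 mm from the axis.
- **Tray:** the peg angles before and after I withdrew agree to within 0.4°, so it was at rest.
- **Riders:** in the last pictures all four stand upright on the tray and look to be in their places. I only re-measured the stamp's radius.
- **Bystanders:** the glue stick, jar and candle tin look unmoved, at the same pixel positions as at the start.
- **Forces:** the readings I took between moves stayed under about 4 N.
- **Checks that disagreed:**
  - A stamp reading taken while the arm half-covered the stamp gave 5.4° still to go. I disregarded it in favour of the pegs and the clear view afterwards.
  - The pointer's direction taken from its two edge points alone came out at −163.8°, about 1 mm different at the stamp.

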